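# Trace the screen seam of a phone with a scraper

## Robot

A 6-joint arm with a two-finger parallel gripper is mounted at the origin on a cart in front of the work surface, level with it; the furniture and walls round the work are solid. World frame = base frame: x ahead of the robot, y to its left, z up, the work surface at z = 0. Lengths are in mm, angles in rad, forces in N, time in s.
With the tool pointing down it reaches from about 350 to 975 mm from the base axis. Payload 7.1 kg.
Tool frame: the origin (TCP) lies midway between the tips of the shut fingers; the grasp point (between the pads) lies 19 mm behind it (ctrl.pinch_z is the distance from the TCP to the grasp point, in mm); z points along the fingers, y is the direction in which the jaws open and shut (so a half turn about z gives the same grasp; the last joint's range is limited). The gripper opens to 88 mm and grips with 3 to 60 N. Pads are 20 mm wide; open, the fingers measure 115 mm over their backs; the gripper's body (75 mm by 178 mm) begins 61 mm behind the grasp point.
Start: joints at [1.274, 0.423, 1.63, -0, 1.089, -0.019], TCP at [171.369, 601.03, 222.675] pointing down, gripper open.
Joint ranges: [-3, 3], [-0.9, 2.11], [0.09, 2.58], [-1.31, 4.45], [0.11, 2.69], [-2.54, 2.54]. Speed limits (rad/s): [2.39, 2.39, 3.01, 3.14, 3.14, 3.14].

## Interface

Orientations are given as a rotation vector (axis times angle).
In Python, from workcell import ctrl gives the robot as it stands.
- The arm moves only by the tool jog_arm, never from a script. Its arguments are lists of equal length, an entry for each row: "xyz": the shift along the world's x, y, z in mm, a list of three; "yaw": the turn about the world's z in degrees. A call has 1 to 20 rows; each row shifts and turns the pose as measured when the row begins; what a row does not reach is not made up. A row lasts 1/12 s, in which the tool goes at most 41.7 mm and 7.16 degrees, less where a joint would pass 70% of its speed; a pose out of reach is approached as far as the arm can. A call with a gripper value outside its range is refused whole. "gripper" is the closure, from 0 (fully open) to 1 (shut), set as the call begins (left out, the last holds). The fingers move at their own pace and stop on an object; the grip force is fixed at half the most. Time passes only in rows, so rows that do not move let the fingers close. It gives the time, the measured TCP pose, the force and the opening at its end, in the units of the state.
- ctrl.get_obs(): the state, without advancing time (a new reading comes with each control period).
- ctrl.get_image(name): name is "scene" or "top"; returns a dict with "img" (400x640x3 uint8, blue, green, red), "K" (3x3 intrinsics, pixels), "R" (3x3) and "t" (3): a world point X has camera coordinates R X + t. Camera axes: x right, y down, z forward; pixel columns grow to the right and rows downward; lengths in mm; the calibration is good to about 2 mm. A picture is of the moment at which its call begins. There is no depth.
- ctrl.close_job(): hands the job in, once; it reports no verdict.
Trained networks look in a picture, given as the dict that the camera call returned (one of the last four; its "shot" number tells which), for a name from the list of things; names that differ only in an ending like _2 or _b are one class to them, and where a whole thing is asked for, a point or a joint stands for the part that bears it (a point fixed in the world has none). Each returns a list of dicts, best first, with "confidence" (0 to 1); they miss things now and then, are a little off and sometimes report something else, mostly with a low value. They report only what shows in the picture. A call takes as long as a camera call.
- ctrl.find_in(picture, thing): "centre" ([column, row] as shares, 0 to 1, of the picture: columns of its width, rows of its height, amid what is visible of it).
- ctrl.regions_of(picture, thing): "region" (400x640 bool, what is visible of it) and "centre" ([column, row] as shares, 0 to 1, of the picture: columns of its width, rows of its height, amid what is visible of it).
- ctrl.pinpoint(picture, thing): "centre" ([column, row] as shares, 0 to 1, of the picture: columns of its width, rows of its height: a listed point, or the origin of a listed thing).
The state is a dict: "t": time; "qpos": joint angles; "qvel": joint speeds; "joint_torque": joint torques, N m; "ee_pos": TCP position; "orientation": TCP orientation; "ft_force": force on the tool from outside, world axes, zero at the start; "moment": the same for the moment, N m; "width": finger opening in mm.
Only numpy, scipy, OpenCV 4.12 (cv2) and the standard library are available. Lean on these libraries where they do the work, as an engineer would, in place of code of your own. Each camera call takes 0.05 s, during which the arm holds its last target.

## Task

Check the screen seam of the phone that is clipped on the raised stand: pick up the straight flat scraper bar and guide its far end, the tip, touching lightly at most, slowly (about 3 cm a second) along the phone's long edge that faces you, from the left end to the right end, keeping the tip at the seam all the way. Then lay the scraper back flat on the bench where it was, without dropping it. Leave the tweezers and the screwdriver alone.

Things in the scene. Friction and masses are not known exactly. Their poses are not given: they have to be found in the camera images.
- scraper: The scraper: a straight, plain, flat brass bar, 150 long, 14 wide and 8 mm thick, 20 to 45 g, loose, lying flat on the bench with its length roughly away from the robot (within about 20 degrees). Origin: centre of its underside; x runs along the bar to the tip (the end farther from the robot), z up. Pick it up across its 14 mm width at the middle.
- scraper_tip (a point): The scraper's tip: centre of the end face farther from the robot, 75 mm from the bar's middle along its x and 4 mm above its underside. Same axes as the scraper.
- phone: A black phone with a cracked screen, 155 x 79 x 9 mm, screen up, clipped fast on a fixed metal stand, underside 55 mm and top 64 mm above the bench. One long edge faces the robot (within 17 degrees) and is clear. Origin: centre of its underside; x along its length to the left, y toward the robot, z up. End clips on its short edges rise to 68 mm and stand out 22 mm. The loose phone on the bench is not the one.
- seam_left (a point): Left end (seen from the robot) of the seam to trace: a point on the phone's long edge face that faces the robot, at half its thickness, 59.5 mm above the bench, 12 mm in from the phone's left corner. Its x axis points squarely into the phone (away from the robot), y along the seam to the left, z up.
- seam_right (a point): Right end of the seam to trace: the same edge and height, 130 mm to the right of seam_left in a straight line (along minus y of seam_left). Same axes.
- tweezers: Bystander: slim steel tweezers, 130 x 12 x 8 mm, lying on the bench in the same row as the scraper, some 10 cm from its neighbour. Origin: centre of the underside, x along its length. To be left alone.
- driver: Bystander: small screwdriver with a black round handle and a thin shank, 150 x 15 x 13 mm, lying on the bench in the same row. Origin: centre of the underside, x along its length. To be left alone.

How it is judged (in metres and radians):
On the way, in this order (a step that is already met when the one before it is completed fails the run):
1. the scraper's tip is at the left end of the seam (within 12 mm along it, 12 mm in height, at most 15 mm off the edge), moving slower than 8 cm/s (x of scraper_tip in the frame of seam_left between -0.015 and 0.01 m and z of scraper_tip in the frame of seam_left between -0.012 and 0.012 m and y of scraper_tip in the frame of seam_left between -0.012 and 0.012 m and linear speed of scraper below 0.08 m/s), for 0.25 s.
2. the scraper's tip is a quarter of the way along the seam (within 12 mm along it, 12 mm in height, at most 15 mm off the edge), moving slower than 8 cm/s (x of scraper_tip in the frame of seam_left between -0.015 and 0.01 m and z of scraper_tip in the frame of seam_left between -0.012 and 0.012 m and y of scraper_tip in the frame of seam_left between -0.0445 and -0.0205 m and linear speed of scraper below 0.08 m/s), for 0.25 s.
3. the scraper's tip is at the middle of the seam (within 12 mm along it, 12 mm in height, at most 15 mm off the edge), moving slower than 8 cm/s (x of scraper_tip in the frame of seam_left between -0.015 and 0.01 m and z of scraper_tip in the frame of seam_left between -0.012 and 0.012 m and y of scraper_tip in the frame of seam_left between -0.077 and -0.053 m and linear speed of scraper below 0.08 m/s), for 0.25 s.
4. the scraper's tip is three quarters of the way along the seam (within 12 mm along it, 12 mm in height, at most 15 mm off the edge), moving slower than 8 cm/s (x of scraper_tip in the frame of seam_left between -0.015 and 0.01 m and z of scraper_tip in the frame of seam_left between -0.012 and 0.012 m and y of scraper_tip in the frame of seam_left between -0.1095 and -0.0855 m and linear speed of scraper below 0.08 m/s), for 0.25 s.
5. the scraper's tip is at the right end of the seam (within 12 mm along it, 12 mm in height, at most 15 mm off the edge), moving slower than 8 cm/s (x of scraper_tip in the frame of seam_left between -0.015 and 0.01 m and z of scraper_tip in the frame of seam_left between -0.012 and 0.012 m and y of scraper_tip in the frame of seam_left between -0.142 and -0.118 m and linear speed of scraper below 0.08 m/s), for 0.25 s.
At the end, for the whole second after the job is handed in: The scraper lies at rest flat on the bench (within about 8 degrees), released, its middle within 60 mm of where it lay at the start; the tweezers and the screwdriver are where they were (distance of scraper from where it was at the start of the episode below 0.06 m and height (world z) of scraper below 0.012 m and angle between scraper's own z axis and vertical below 0.15 rad and linear speed of scraper below 0.02 m/s); the robot touches nothing.
It fails at once if the tweezers shifted by more than 30 mm (distance of tweezers from where it was at the start of the episode above 0.03 m).
It fails at once if the screwdriver shifted by more than 30 mm (distance of driver from where it was at the start of the episode above 0.03 m).
It fails at once if the scraper pressed on the phone with more than 20 N (contact force between scraper and phone above 20 N).
It fails at once if the scraper let go more than 30 mm above the bench (height (world z) of scraper above 0.03 m and contact force between the fingers and scraper below 0.1 N).
It also fails if it takes over 54 s, if anything falls off the work surface, if the arm or the gripper's body presses on something with over 40 N, if the wrist force passes 120 N, or if a joint passes its speed limit or range.

## Working session

There is one attempt and no reset: what is moved stays moved. The work goes in short steps, Python scripts to look and compute and a tool call to move; the robot and the scene stay as the last step left them, time stands still between calls to the robot, and variables do not carry over. Pictures are saved under pics/ and viewed, and the job is handed in when it is done.

Besides the shell and the picture viewer there is one more tool, called after "Emit:" as a command line: name --pt "numbers of a row" for each row, then --argument value for the rest. jog_arm: Moves the arm, as the interface text tells. Its arguments: {"type":"object","properties":{"xyz":{"type":"array","items":{"type":"array","items":{"type":"number"}}},"yaw":{"type":"array","items":{"type":"number"}},"gripper":{"type":"number"}},"required":["xyz","yaw"]}

```bash
mkdir -p pics; cat > h.py <<'E'
import numpy as np, cv2
from workcell import ctrl
def ray(p,c,z):
    K,R,t=np.array(p["K"]),np.array(p["R"]),np.array(p["t"]).ravel()
    d=R.T@np.linalg.inv(K)@np.array([c[0],c[1],1.]); o=-R.T@t
    return o+d*(z-o[2])/d[2]
def proj(p,X):
    c=np.array(p["R"])@np.array(X,float)+np.array(p["t"]).ravel(); c=np.array(p["K"])@c; return c[:2]/c[2]
E
python3 - <<'E'
from h import *
o=ctrl.get_obs(); print(o["t"],o["ee_pos"],o["orientation"],o["width"])
H={"scraper":0,"scraper_tip":4,"phone":55,"seam_left":59.5,"seam_right":59.5,"tweezers":0,"driver":0}
for n in("top","scene"):
    p=ctrl.get_image(n); cv2.imwrite(f"pics/{n}0.png",p["img"])
    for k,z in H.items():
        for r in ctrl.pinpoint(p,k)[:2]:
            c=np.array(r["centre"])*[640,400]; print(n,k,round(r["confidence"],2),c.round(1),ray(p,c,z).round(1))
    for k in("scraper","tweezers","driver","phone"):
        for r in ctrl.regions_of(p,k)[:2]:
            m=r["region"].astype(np.uint8); cs,_=cv2.findContours(m,0,1); c=max(cs,key=cv2.contourArea)
            z={"phone":64}.get(k,8)
            q=cv2.boxPoints(cv2.minAreaRect(c)); print(n,k,round(r["confidence"],2),m.sum(),[ray(p,x,z).round(0)[:2].tolist() for x in q])
print(ctrl.get_obs()["t"])
E
```

```text
0.0 [171.20798253 600.52149144 221.91117422] [-4.34863379e-01 -3.11113568e+00  2.32880027e-03] 87.77921323808974
top scraper 0.65 [295.9 239.5] [444.1  63.5   0. ]
top scraper 0.55 [296.3 209.4] [513.6  63.5   0. ]
top scraper_tip 0.73 [253.7 226. ] [474.2 160.8   4. ]
top scraper_tip 0.72 [295.6 206.3] [520.5  65.    4. ]
top phone 0.85 [429.  163.1] [ 615.2 -228.9   55. ]
top seam_left 0.97 [399.3 178.7] [ 579.8 -162.9   59.5]
top seam_right 0.76 [459.6 176.9] [ 584.9 -293.6   59.5]
top tweezers 0.74 [202. 232.] [459.1 280.8   0. ]
top tweezers 0.73 [295.1 206.7] [519.9  66.4   0. ]
top driver 0.65 [254.4 224.6] [477.4 159.9   0. ]
top scraper 0.67 398 [[516.0, 74.0], [517.0, 58.0], [371.0, 52.0], [371.0, 68.0]]
top tweezers 0.76 93 [[408.0, 297.0], [450.0, 282.0], [447.0, 274.0], [405.0, 289.0]]
top driver 0.62 223 [[402.0, 177.0], [489.0, 168.0], [487.0, 153.0], [400.0, 162.0]]
top phone 0.96 2621 [[658.0, -147.0], [663.0, -307.0], [582.0, -307.0], [578.0, -149.0]]
top phone 0.61 389 [[513.0, 68.0], [514.0, 55.0], [380.0, 50.0], [379.0, 63.0]]
scene scraper 0.69 [282.8 245.9] [438.8  69.7   0. ]
scene scraper_tip 0.77 [287.8 217.8] [513.1  64.    4. ]
scene phone 0.97 [417.1 168.5] [ 625.6 -232.1   55. ]
scene seam_left 0.69 [388.2 183. ] [ 574.5 -161.3   59.5]
scene seam_right 0.94 [446.  183.5] [ 576.  -290.9   59.5]
scene tweezers 0.7 [189.1 236.9] [457.7 278.6  -0. ]
scene driver 0.53 [242.2 232.8] [471.7 162.9   0. ]
scene scraper 0.74 413 [[366.0, 68.0], [515.0, 78.0], [515.0, 59.0], [366.0, 51.0]]
scene tweezers 0.62 228 [[408.0, 302.0], [522.0, 257.0], [512.0, 244.0], [400.0, 289.0]]
scene driver 0.61 239 [[399.0, 177.0], [496.0, 171.0], [492.0, 156.0], [395.0, 162.0]]
scene driver 0.25 341 [[369.0, 66.0], [515.0, 73.0], [515.0, 59.0], [368.0, 53.0]]
scene phone 0.63 1702 [[653.0, -154.0], [656.0, -313.0], [577.0, -301.0], [573.0, -149.0]]
1.2
```

```bash
python3 - <<'E'
import cv2
for n,(x,y,w,h) in {"top":(170,120,330,160),"scene":(160,120,330,160)}.items():
    i=cv2.imread(f"pics/{n}0.png")[y:y+h,x:x+w]; cv2.imwrite(f"pics/{n}0c.png",cv2.resize(i,(792,384),interpolation=3))
E
```

```text
(no output)
```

View pics/top0.png

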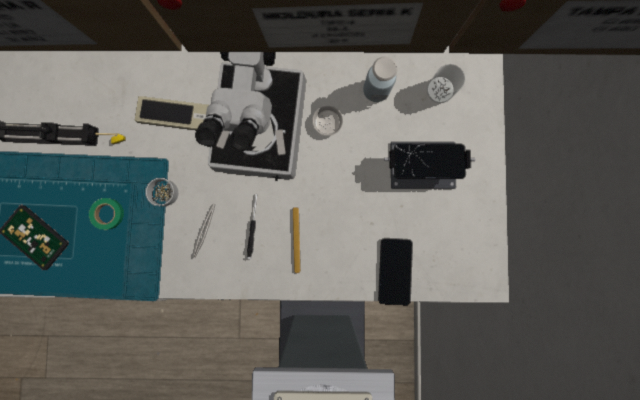

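```bash
sleep 1
```

```text
(no output)
```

View pics/scene0.png

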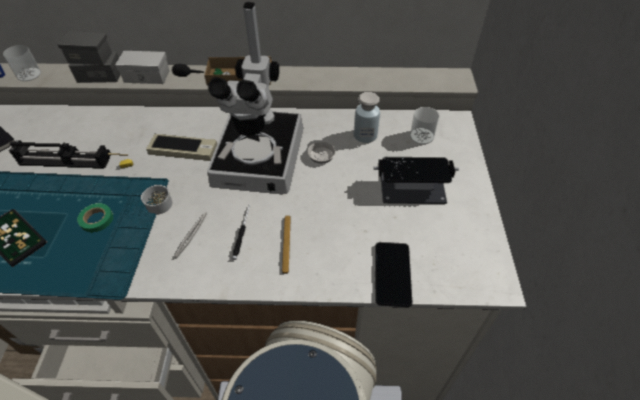

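View pics/top0c.png

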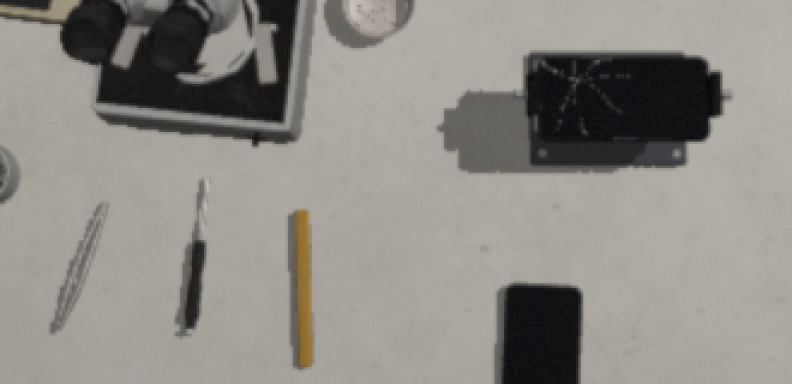

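View pics/scene0c.png

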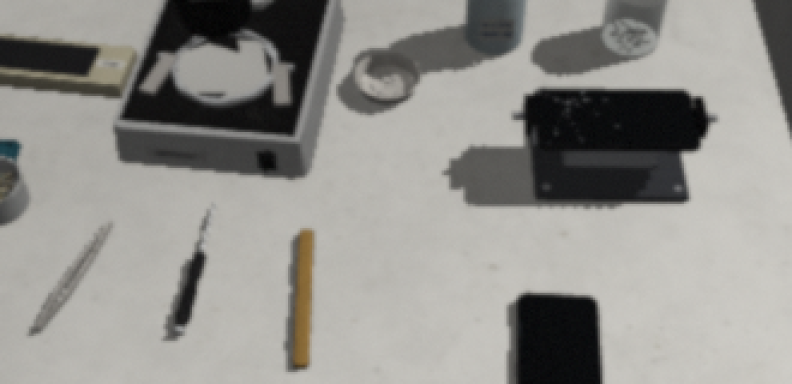

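```bash
cat >> h.py <<'E'
def goldmask(img):
    h=cv2.cvtColor(img,cv2.COLOR_BGR2HSV); return cv2.inRange(h,(10,100,70),(30,255,255))
def bar(p,z,box):
    m=goldmask(p["img"]); x,y,w,h=box; mm=np.zeros_like(m); mm[y:y+h,x:x+w]=m[y:y+h,x:x+w]
    n,l,s,c=cv2.connectedComponentsWithStats(mm); i=1+np.argmax(s[1:,4]); ys,xs=np.where(l==i)
    P=np.array([ray(p,(a,b),z)[:2] for a,b in zip(xs,ys)])
    c=P.mean(0); u=np.linalg.svd(P-c)[2][0]; u*=np.sign(u[0]) or 1
    s=(P-c)@u; mid=c+u*(s.max()+s.min())/2
    return dict(c=c.round(1),mid=mid.round(1),yaw=np.degrees(np.arctan2(u[1],u[0])).round(2),L=(s.max()-s.min()).round(1),n=len(P),e1=(c+u*s.max()).round(1),e0=(c+u*s.min()).round(1))
E
python3 - <<'E'
from h import *
for n in("top","scene"):
    p=ctrl.get_image(n); print(n,bar(p,8 if n=="top" else 7,(270,190,50,100)))
    print("C",(-np.array(p["R"]).T@np.array(p["t"]).ravel()).round(0))
    g=p["img"].astype(int).sum(2)
    for y in(-165,-195,-225,-255,-285):
        # profile along x at z=64 over front edge
        v=[]
        for x in range(560,600,2):
            c=proj(p,(x,y,64)); v.append(int(cv2.getRectSubPix(p["img"],(1,1),(float(c[0]),float(c[1]))).sum()))
        print(y,v)
E
```

```text
top {'c': array([443.8,  62.8]), 'mid': array([443.7,  62.7]), 'yaw': np.float64(2.24), 'L': np.float64(145.7), 'n': 385, 'e1': array([516.5,  65.6]), 'e0': array([371. ,  59.9])}
C [471.   8. 902.]
-165 [127, 113, 117, 115, 116, 119, 115, 115, 110, 100, 72, 53, 51, 51, 55, 64, 70, 56, 57, 57]
-195 [132, 116, 115, 114, 116, 118, 114, 115, 111, 101, 77, 63, 69, 84, 89, 72, 54, 51, 53, 53]
-225 [135, 115, 118, 114, 113, 115, 117, 113, 109, 103, 95, 100, 104, 59, 58, 59, 52, 51, 54, 52]
-255 [187, 189, 194, 194, 196, 199, 198, 197, 194, 180, 137, 76, 71, 59, 60, 51, 52, 53, 56, 60]
-285 [505, 479, 458, 466, 473, 473, 473, 474, 472, 449, 359, 143, 47, 51, 59, 53, 54, 51, 48, 49]
scene {'c': array([439.1,  62.7]), 'mid': array([442.6,  62.8]), 'yaw': np.float64(2.31), 'L': np.float64(146.8), 'n': 326, 'e1': array([516. ,  65.8]), 'e0': array([369.2,  59.9])}
C [-118.  -31.  821.]
-165 [82, 80, 81, 80, 77, 71, 59, 47, 40, 42, 49, 49, 44, 39, 38, 40, 44, 50, 50, 44]
-195 [175, 172, 174, 173, 169, 155, 131, 86, 57, 39, 42, 45, 53, 65, 60, 50, 43, 38, 34, 36]
-225 [173, 172, 173, 175, 170, 159, 141, 94, 61, 41, 45, 44, 38, 39, 38, 34, 36, 35, 29, 36]
-255 [170, 171, 168, 167, 169, 165, 144, 107, 67, 38, 36, 43, 44, 43, 43, 37, 36, 38, 35, 35]
-285 [509, 512, 516, 513, 501, 477, 396, 286, 152, 81, 43, 45, 47, 45, 43, 38, 34, 34, 37, 43]
```

Emit:
jog_arm --pt "17 -33.6 -4" --pt "17 -33.6 -4" --pt "17 -33.6 -4" --pt "17 -33.6 -4" --pt "17 -33.6 -4" --pt "17 -33.6 -4" --pt "17 -33.6 -4" --pt "17 -33.6 -4" --pt "17 -33.6 -4" --pt "17 -33.6 -6" --pt "17 -33.6 -10" --pt "17 -33.6 -10" --pt "17 -33.6 -10" --pt "17 -33.6 -10" --pt "17 -33.6 -10" --pt "17 -33.6 -10" --yaw '[1.1,1.1,1.1,1.1,1.1,1.1,1.1,1.1,1.1,1.1,1.1,1.1,1.1,1.1,1.1,1.1]' --gripper 0.0

```text
t: 2.63
ee_pos: [450.7, 47.3, 122.3]
orientation: [-0.089, 3.129, 0.022]
ft_force: [0.5, 1.0, 0.1]
width: 87.8
```

Emit:
jog_arm --pt "0 0 0" --pt "0 0 0" --pt "0 0 0" --yaw '[0,0,0]'

```text
t: 2.88
ee_pos: [453.5, 40.6, 120.9]
orientation: [-0.075, 3.129, 0.021]
ft_force: [-0.3, -0.2, -0.2]
width: 88.1
```

```bash
cat >> h.py <<'E'
def st():
    o=ctrl.get_obs(); r=np.array(o["orientation"]); R=cv2.Rodrigues(r)[0]
    print("t",round(o["t"],2),"ee",np.round(o["ee_pos"],1),"jaw",np.degrees(np.arctan2(R[1,1],R[0,1])).round(2),"z",R[:,2].round(3),"F",np.round(o["ft_force"],1),"M",np.round(o["moment"],2),"w",round(o["width"],1)); return o
E
python3 -c "
from h import *
st();st();print(ctrl.pinch_z)"
```

```text
t 2.88 ee [453.5  40.6 120.9] jaw 92.74 z [ 0.011  0.014 -1.   ] F [-0.3 -0.2 -0.2] M [0.04 0.01 0.02] w 88.1
t 2.88 ee [453.5  40.6 120.9] jaw 92.74 z [ 0.011  0.014 -1.   ] F [-0.3 -0.2 -0.2] M [0.04 0.01 0.02] w 88.1
18.700000000000003
```

Emit:
jog_arm --pt "-5 10 -20" --pt "-5 10 -25" --pt "0 0 -12" --pt "0 0 -5" --pt "0 0 0" --pt "0 0 0" --yaw '[-0.4,0,0,0,0,0]'

```text
t: 3.38
ee_pos: [443.3, 67.5, 60.2]
orientation: [-0.074, 3.123, 0.022]
ft_force: [-0.3, 0.4, 0.6]
width: 87.7
```

```bash
python3 -c "
from h import *
st()"
```

```text
t 3.38 ee [443.3  67.5  60.2] jaw 92.73 z [ 0.017  0.015 -1.   ] F [-0.3  0.4  0.6] M [-0.01 -0.01  0.03] w 87.7
```

Emit:
jog_arm --pt "0 -4 -15" --pt "0 0 -15" --pt "0 0 -12" --pt "0 0 -6" --pt "0 0 0" --pt "0 0 0" --yaw '[-0.4,0,0,0,0,0]'

```text
t: 3.88
ee_pos: [447.7, 66.0, 16.2]
orientation: [-0.068, 3.113, 0.024]
ft_force: [0.0, 0.2, 0.4]
width: 87.7
```

```bash
python3 -c "
from h import *
st()"
```

```text
t 3.88 ee [447.7  66.   16.2] jaw 92.52 z [ 0.028  0.016 -0.999] F [0.  0.2 0.4] M [0.04 0.04 0.01] w 87.7
```

Emit:
jog_arm --pt "-3 -2 -6" --pt "-1 -1 -4" --pt "0 0 0" --pt "0 0 0" --yaw '[0,0,0,0]'

```text
t: 4.22
ee_pos: [444.8, 63.0, 7.6]
orientation: [-0.069, 3.109, 0.025]
ft_force: [-0.5, -0.0, 0.4]
width: 87.7
```

```bash
python3 -c "
from h import *
st()
p=ctrl.get_image('top');cv2.imwrite('pics/t1.png',cv2.resize(p['img'][160:320,200:440],(720,480),interpolation=3))
st()"
```

```text
t 4.22 ee [444.8  63.    7.6] jaw 92.54 z [ 0.032  0.017 -0.999] F [-0.5 -0.   0.4] M [-0.01  0.01 -0.01] w 87.7
t 4.27 ee [444.8  63.    7.6] jaw 92.54 z [ 0.032  0.017 -0.999] F [ 0.2  0.4 -0.2] M [-0.01  0.03  0.04] w 87.9
```

View pics/t1.png

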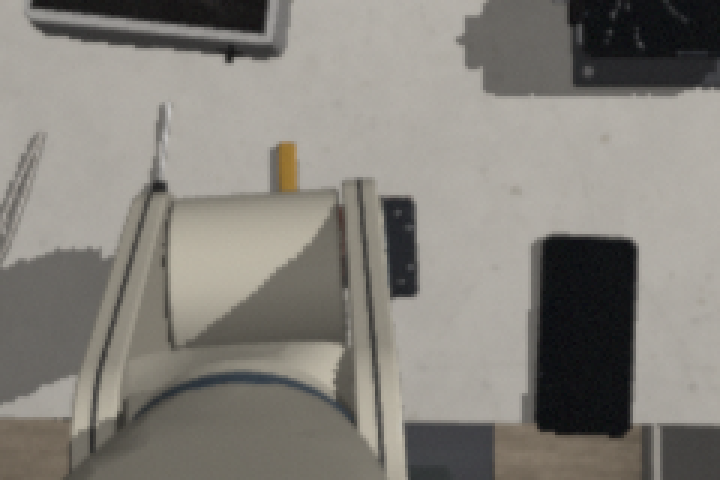

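The arm is over the bar, with its tip visible at about (287,150) in the crop and the driver clear. I'll lower the last few millimetres and close.

Emit:
jog_arm --pt "-1 0 -4" --pt "0 0 -1" --pt "0 0 0" --yaw '[0,0,0]'

```text
t: 4.52
ee_pos: [444.1, 63.0, 2.6]
orientation: [-0.068, 3.108, 0.025]
ft_force: [-0.2, 0.2, 0.6]
width: 87.9
```

Emit:
jog_arm --pt "0 0 0" --pt "0 0 0" --pt "0 0 0" --pt "0 0 0" --pt "0 0 0" --pt "0 0 0" --pt "0 0 0" --pt "0 0 0" --yaw '[0,0,0,0,0,0,0,0]' --gripper 1.0

```text
t: 5.18
ee_pos: [444.2, 63.0, 2.6]
orientation: [-0.068, 3.108, 0.025]
ft_force: [-0.1, 0.3, 0.2]
width: 37.8
```

```bash
python3 -c "
from h import *
st()"
```

```text
t 5.18 ee [444.2  63.    2.6] jaw 92.54 z [ 0.033  0.017 -0.999] F [-0.1  0.3  0.2] M [ 0.   -0.03  0.01] w 37.8
```

Emit:
jog_arm --pt "0 0 0" --pt "0 0 0" --pt "0 0 0" --pt "0 0 0" --pt "0 0 0" --pt "0 0 0" --yaw '[0,0,0,0,0,0]'

```text
t: 5.68
ee_pos: [444.3, 63.0, 2.6]
orientation: [-0.068, 3.108, 0.025]
ft_force: [-0.1, 0.4, 0.4]
width: 13.4
```

Emit:
jog_arm --pt "0 0 0" --pt "0 0 5" --pt "0 0 10" --pt "0 0 15" --pt "0 0 15" --pt "0 0 15" --pt "0 0 8" --pt "0 0 0" --pt "0 0 0" --yaw '[0,0,0,0,0,0,0,0,0]'

```text
t: 6.43
ee_pos: [443.5, 62.9, 77.0]
orientation: [-0.068, 3.108, 0.025]
ft_force: [0.3, 0.4, -0.9]
width: 13.6
```

```bash
python3 -c "
from h import *
st()
for n in('top','scene'):
  p=ctrl.get_image(n);cv2.imwrite('pics/l_%s.png'%n,cv2.resize(p['img'][100:320,200:500],(780,572),interpolation=3))
  for r in ctrl.pinpoint(p,'scraper_tip')[:2]:
    c=np.array(r['centre'])*[640,400];print(n,r['confidence'],c,ray(p,c,75))
st()"
```

```text
t 6.43 ee [443.5  62.9  77. ] jaw 92.53 z [ 0.033  0.017 -0.999] F [ 0.3  0.4 -0.9] M [-0.01 -0.04  0.06] w 13.6
top 0.41 [293.696 207.52 ] [514.01424121  64.50726524  75.        ]
scene 0.78 [284.48 194.92] [520.49157879  67.44876495  75.        ]
t 6.63 ee [442.7  62.8  75.7] jaw 92.53 z [ 0.03   0.016 -0.999] F [0.6 1.  0.2] M [0.05 0.05 0.07] w 13.4
```

View pics/l_scene.png

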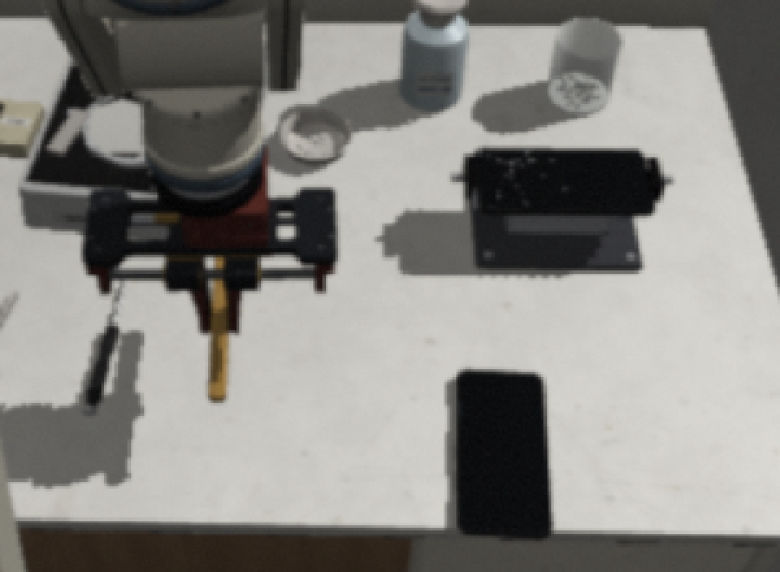

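```bash
python3 -c "
from h import *
p=ctrl.get_image('scene')
b=bar(p,81,(270,180,40,90)); print(b)
for X in((443+74,65.8,81.5),(443+74,65.8,73.5),(368,60,81.5),(368,60,73.5)): print(proj(p,X).round(1))
m=goldmask(p['img'])[180:270,270:300]; ys,xs=np.where(m); print(ys.min()+180,ys.max()+180, [(y+180,int(m[y].sum()//255)) for y in range(0,90,2)])
"
```

```text
{'c': array([419.9,  60.6]), 'mid': array([424.7,  60.9]), 'yaw': np.float64(3.86), 'L': np.float64(115.2), 'n': 238, 'e1': array([482.1,  64.8]), 'e0': array([367.2,  57.1])}
[284.9 194.2]
[285.2 196.6]
[282.  252.5]
[282.3 254.8]
199 253 [(180, 0), (182, 0), (184, 0), (186, 0), (188, 0), (190, 0), (192, 0), (194, 0), (196, 0), (198, 0), (200, 3), (202, 3), (204, 0), (206, 0), (208, 3), (210, 3), (212, 5), (214, 5), (216, 7), (218, 7), (220, 5), (222, 4), (224, 5), (226, 5), (228, 5), (230, 5), (232, 5), (234, 5), (236, 5), (238, 5), (240, 5), (242, 6), (244, 6), (246, 6), (248, 6), (250, 6), (252, 5), (254, 0), (256, 0), (258, 0), (260, 0), (262, 0), (264, 0), (266, 0), (268, 0)]
```

Emit:
jog_arm --pt "1 -8 0" --pt "4 -16 0" --pt "5 -24 0" --pt "5 -26 0" --pt "5 -26 0" --pt "5 -26 0" --pt "5 -26 0" --pt "5 -22 0" --pt "0 -16 0" --pt "0 -10 0" --pt "0 -5 0" --pt "0 0 0" --pt "0 0 0" --yaw '[0,0,0,0,0,0,0,0,0,0,0,0,0]'

```text
t: 7.77
ee_pos: [473.5, -156.0, 68.9]
orientation: [-0.073, 3.122, 0.027]
ft_force: [0.6, 0.0, -0.3]
width: 13.5
```

```bash
python3 -c "
from h import *
st()"
```

```text
t 7.77 ee [ 473.5 -156.    68.9] jaw 92.68 z [ 0.018  0.018 -1.   ] F [ 0.6  0.  -0.3] M [ 0.03  0.   -0.01] w 13.5
```

Emit:
jog_arm --pt "4 -4 -2" --pt "5 -3 -2" --pt "4 -2 -2" --pt "2 0 -1" --pt "0 0 0" --pt "0 0 0" --yaw '[0,0,0,0,0,0]'

```text
t: 8.27
ee_pos: [490.1, -162.5, 60.8]
orientation: [-0.08, 3.123, 0.028]
ft_force: [-0.5, -0.4, -0.1]
width: 13.5
```

```bash
python3 -c "
from h import *
st()
for n in('top','scene'):
  p=ctrl.get_image(n);cv2.imwrite('pics/a_%s.png'%n,cv2.resize(p['img'][120:270,320:520],(800,600),interpolation=3))
  for k,z in(('scraper_tip',60),('seam_left',59.5),('seam_right',59.5)):
   for r in ctrl.pinpoint(p,k)[:1]:
    c=np.array(r['centre'])*[640,400];print(n,k,round(r['confidence'],2),c,ray(p,c,z).round(1))
st()"
```

```text
t 8.27 ee [ 490.1 -162.5   60.8] jaw 92.95 z [ 0.017  0.019 -1.   ] F [-0.5 -0.4 -0.1] M [-0.02  0.05 -0.02] w 13.5
top scraper_tip 0.48 [250.688 224.8  ] [476.5 157.8  60. ]
top seam_left 0.58 [398.976 179.48 ] [ 578.  -162.2   59.5]
top seam_right 0.82 [459.52 177.8 ] [ 582.9 -293.4   59.5]
scene seam_right 0.7 [446.784 184.08 ] [ 574.2 -292.3   59.5]
t 8.67 ee [ 489.8 -162.8   61. ] jaw 92.91 z [ 0.017  0.019 -1.   ] F [-0.3  1.1  0.1] M [0.   0.02 0.01] w 13.5
```

View pics/a_scene.png

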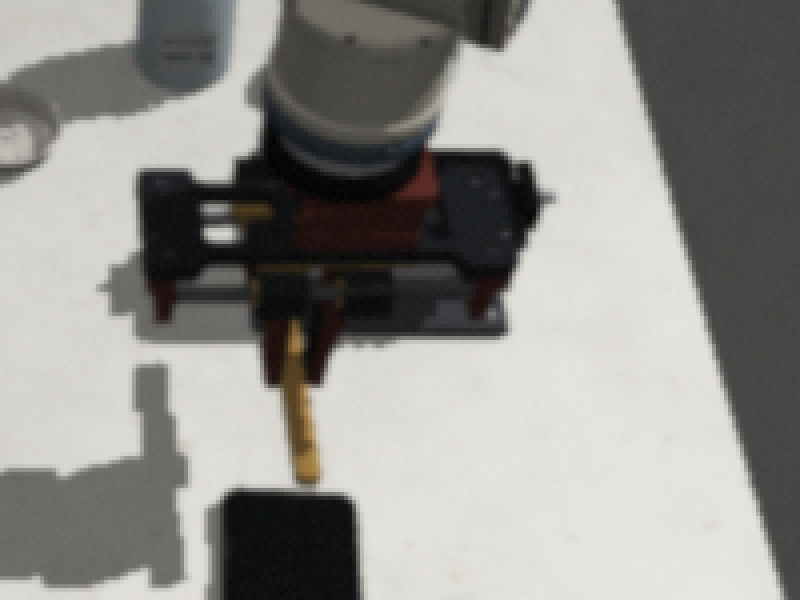

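View pics/a_top.png

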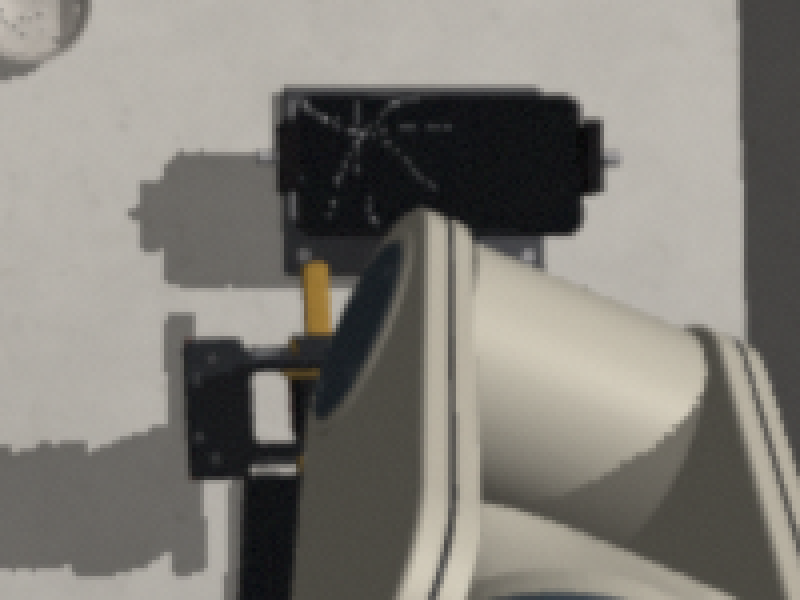

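```bash
python3 -c "
from h import *
p=ctrl.get_image('top')
f=lambda c,r,z: ray(p,(320+c/4-.5,120+r/4-.5),z).round(1)
print('tip',f(316,263,62)); print('edge',f(316,236,55), f(560,236,55)); print('corners',f(286,180,64),f(583,180,64))
i=cv2.resize(p['img'][165:195,380:412],(768,720),interpolation=0)[:600]; cv2.imwrite('pics/z.png',i)
"
```

```text
tip [ 565.1 -160.6   62. ]
edge [ 580.7 -162.1   55. ] [ 582. -295.   55.]
corners [ 610.  -144.2   64. ] [ 611.4 -304.6   64. ]
```

View pics/z.png

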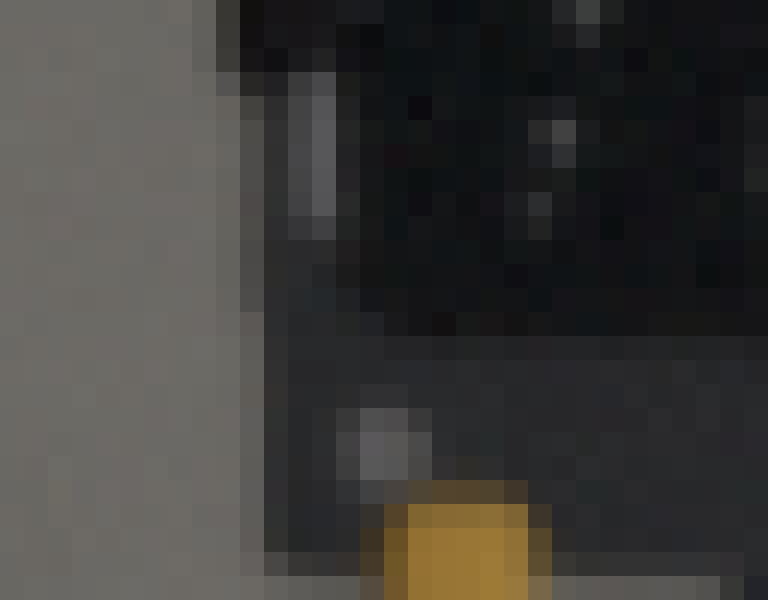

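Emit:
jog_arm --pt "2 0 0" --pt "2 0 -0.5" --pt "2 -0.5 -0.5" --pt "2 -0.5 0" --pt "0 0 0" --pt "0 0 0" --pt "0 0 0" --yaw '[0,0,0,0,0,0,0]'

```text
t: 9.3
ee_pos: [499.0, -164.1, 60.0]
orientation: [-0.079, 3.123, 0.028]
ft_force: [0.9, 0.2, -0.7]
width: 13.6
```

```bash
python3 -c "
from h import *
st()
p=ctrl.get_image('top');i=cv2.resize(p['img'][165:195,380:412],(600,562),interpolation=0); cv2.imwrite('pics/z2.png',i)
"
```

```text
t 9.3 ee [ 499.  -164.1   60. ] jaw 92.9 z [ 0.017  0.018 -1.   ] F [ 0.9  0.2 -0.7] M [-0.05 -0.01 -0.01] w 13.6
```

View pics/z2.png

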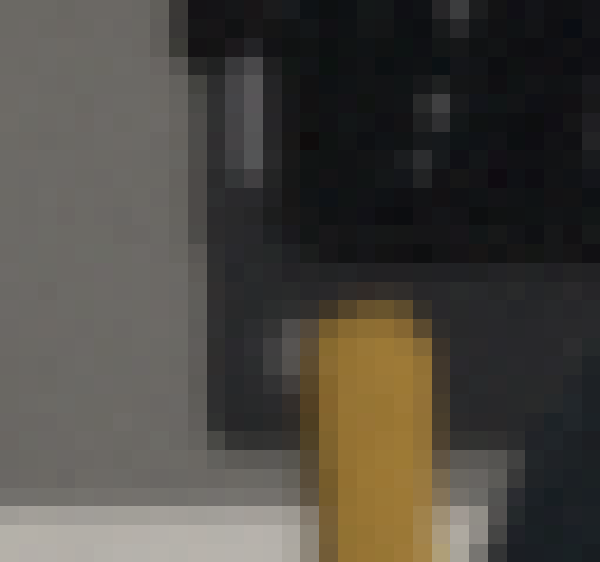

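The tip is about 5 mm short of the edge at the left end, so I'll start the pass.

Emit:
jog_arm --pt "0 0 -0.5" --pt "0 -2.5 0" --pt "0 -2.5 0" --pt "0 -2.5 0" --pt "0 -2.5 0" --pt "0 -2.5 0" --pt "0 -2.5 0" --pt "0 -2.5 0" --pt "0 -2.5 0" --pt "0 -2.5 0" --pt "0 -2.5 0" --pt "0 -2.5 0" --yaw '[0,0,0,0,0,0,0,0,0,0,0,0]'

```text
t: 10.35
ee_pos: [498.5, -194.5, 59.5]
orientation: [-0.079, 3.123, 0.028]
ft_force: [-0.9, -0.4, -0.8]
width: 13.7
```

```bash
python3 -c "
from h import *
st()"
```

```text
t 10.35 ee [ 498.5 -194.5   59.5] jaw 92.89 z [ 0.017  0.018 -1.   ] F [-0.9 -0.4 -0.8] M [0.05 0.01 0.04] w 13.7
```

Emit:
jog_arm --pt "0 -2.3 0" --pt "0.1 -2.3 0" --pt "0.1 -2.3 0" --pt "0.1 -2.3 0" --pt "0.1 -2.3 0" --pt "0.1 -2.3 0" --pt "0.1 -2.3 0" --pt "0.1 -2.3 0" --pt "0.1 -2.3 0" --pt "0.1 -2.3 0" --pt "0.1 -2.3 0" --pt "0.1 -2.3 0" --pt "0.1 -2.3 0" --pt "0.1 -2.3 0" --yaw '[0,0,0,0,0,0,0,0,0,0,0,0,0,0]'

```text
t: 11.52
ee_pos: [499.8, -230.2, 59.4]
orientation: [-0.079, 3.123, 0.028]
ft_force: [0.9, -0.2, -0.4]
width: 13.6
```

```bash
python3 -c "
from h import *
st()
p=ctrl.get_image('top');i=cv2.resize(p['img'][150:200,380:470],(720,400),interpolation=0); cv2.imwrite('pics/z3.png',i)
p=ctrl.get_image('scene');i=cv2.resize(p['img'][140:260,360:480],(600,600),interpolation=3); cv2.imwrite('pics/z3s.png',i)
"
```

```text
t 11.52 ee [ 499.8 -230.2   59.4] jaw 92.89 z [ 0.017  0.018 -1.   ] F [ 0.9 -0.2 -0.4] M [ 0.04 -0.05  0.  ] w 13.6
```

View pics/z3.png

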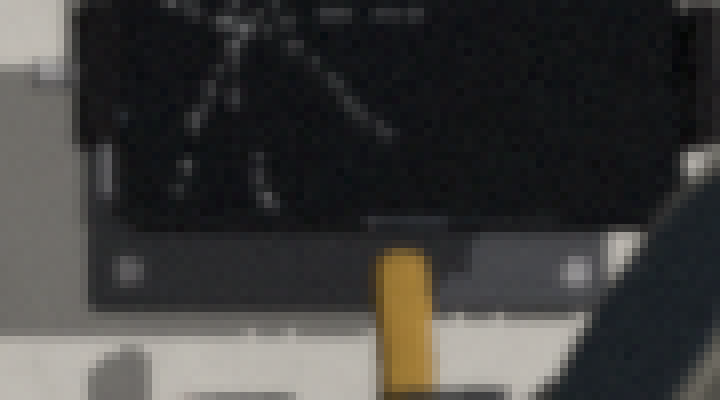

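View pics/z3s.png

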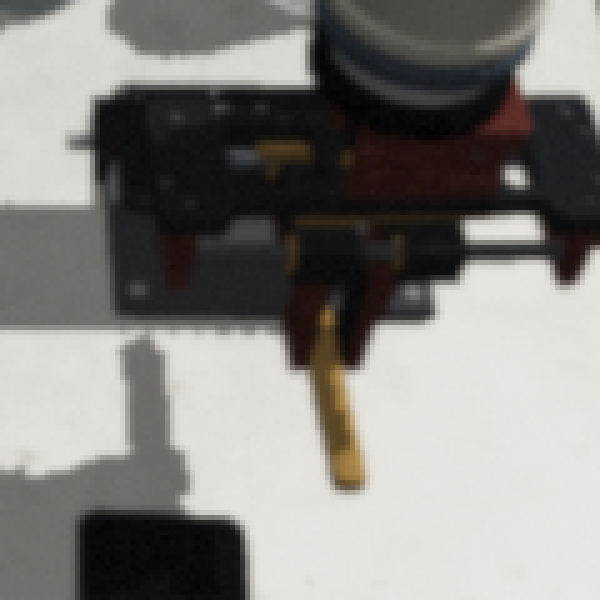

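The tip is mid-phone at column 430, with a gap of roughly 5 mm. I'll carry on.

Emit:
jog_arm --pt "0 -2.3 0" --pt "0 -2.3 0" --pt "0.1 -2.3 0" --pt "0 -2.3 0" --pt "0.1 -2.3 0" --pt "0 -2.3 0" --pt "0.1 -2.3 0" --pt "0 -2.3 0" --pt "0.1 -2.3 0" --pt "0 -2.3 0" --pt "0.1 -2.3 0" --pt "0 -2.3 0" --pt "0.1 -2.3 0" --pt "0 -2.3 0" --yaw '[0,0,0,0,0,0,0,0,0,0,0,0,0,0]'

```text
t: 12.78
ee_pos: [500.4, -265.5, 59.4]
orientation: [-0.079, 3.123, 0.028]
ft_force: [-0.4, 0.4, -0.3]
width: 13.6
```

```bash
python3 -c "
from h import *
st()"
```

```text
t 12.78 ee [ 500.4 -265.5   59.4] jaw 92.89 z [ 0.017  0.019 -1.   ] F [-0.4  0.4 -0.3] M [-0.    0.01  0.01] w 13.6
```

Emit:
jog_arm --pt "0 -2.3 0" --pt "0 -2.3 0" --pt "0.1 -2.3 0" --pt "0 -2.3 0" --pt "0 -2.3 0" --pt "0 -2.3 0" --pt "0.1 -2.3 0" --pt "0 -2.3 0" --pt "0 -2.3 0" --pt "0 -2.3 0" --pt "0 -2.3 0" --pt "0 -1.5 0" --pt "0 0 0" --pt "0 0 0" --pt "0 0 0" --pt "0 0 0" --pt "0 0 0" --yaw '[0,0,0,0,0,0,0,0,0,0,0,0,0,0,0,0,0]'

```text
t: 14.2
ee_pos: [500.5, -295.7, 59.3]
orientation: [-0.078, 3.123, 0.029]
ft_force: [0.3, -0.6, -1.0]
width: 13.5
```

```bash
python3 -c "
from h import *
st()
p=ctrl.get_image('top');i=cv2.resize(p['img'][150:200,390:480],(720,400),interpolation=0); cv2.imwrite('pics/z4.png',i)
"
```

```text
t 14.2 ee [ 500.5 -295.7   59.3] jaw 92.87 z [ 0.017  0.019 -1.   ] F [ 0.3 -0.6 -1. ] M [0.02 0.03 0.03] w 13.5
```

View pics/z4.png

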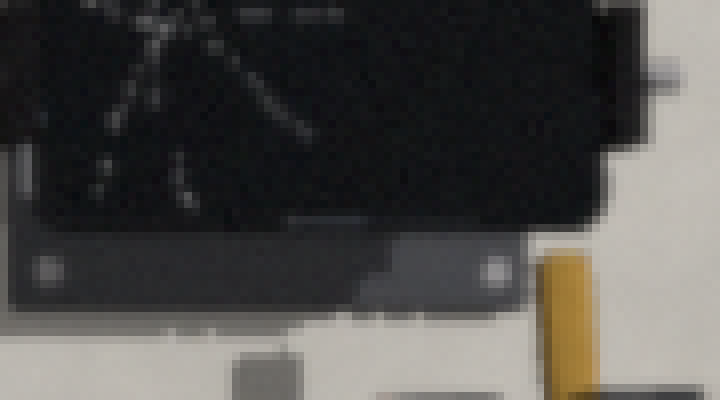

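The tip is at the right end, about 10 mm in from the corner and about 6 mm off the edge. Now I'll back off and return.

Emit:
jog_arm --pt "-4 0 0" --pt "-8 0 1" --pt "-10 2 3" --pt "-8 6 3" --pt "-6 12 3" --pt "-4 20 2" --pt "-2 26 2" --pt "0 28 0" --pt "0 28 0" --pt "0 28 0" --pt "0 28 0" --pt "-1 28 0" --pt "-1 28 0" --pt "-1 28 0" --pt "-1 24 0" --pt "0 18 0" --pt "0 10 0" --pt "0 5 0" --pt "0 0 0" --pt "0 0 0" --yaw '[0,0,0,0,0,0,0,0,0,0,0,0,0,0,0,0,0,0,0,0]'

```text
t: 15.92
ee_pos: [432.2, 38.2, 79.7]
orientation: [-0.068, 3.123, 0.027]
ft_force: [0.2, 0.3, 0.1]
width: 13.3
```

```bash
python3 -c "
from h import *
st()"
```

```text
t 15.92 ee [432.2  38.2  79.7] jaw 92.51 z [ 0.017  0.018 -1.   ] F [0.2 0.3 0.1] M [0.03 0.04 0.05] w 13.3
```

Emit:
jog_arm --pt "3 6 -4" --pt "4 8 -10" --pt "3 6 -12" --pt "0 3 -12" --pt "0 0 -8" --pt "0 0 -4" --pt "0 0 0" --pt "0 0 0" --yaw '[0,0,0,0,0,0,0,0]'

```text
t: 16.58
ee_pos: [444.3, 60.3, 24.6]
orientation: [-0.057, 3.122, 0.027]
ft_force: [0.8, 0.2, -0.1]
width: 13.5
```

```bash
python3 -c "
from h import *
st()"
```

```text
t 16.58 ee [444.3  60.3  24.6] jaw 92.11 z [ 0.019  0.018 -1.   ] F [ 0.8  0.2 -0.1] M [-0.02  0.01  0.01] w 13.5
```

Emit:
jog_arm --pt "0 1 -5" --pt "0 0.5 -6" --pt "0 0.5 -4" --pt "0 0 -2" --pt "0 0 0" --pt "0 0 0" --yaw '[0,0,0,0,0,0]'

```text
t: 17.08
ee_pos: [445.1, 62.0, 6.7]
orientation: [-0.055, 3.12, 0.027]
ft_force: [-0.0, -0.7, -0.1]
width: 13.7
```

```bash
python3 -c "
from h import *
st()"
```

```text
t 17.08 ee [445.1  62.    6.7] jaw 92.04 z [ 0.02   0.018 -1.   ] F [-0.  -0.7 -0.1] M [ 0.03 -0.02 -0.  ] w 13.7
```

Emit:
jog_arm --pt "0 0 -1.5" --pt "0 0 -1" --pt "0 0 -0.5" --pt "0 0 0" --pt "0 0 0" --yaw '[0,0,0,0,0]'

```text
t: 17.5
ee_pos: [445.5, 62.0, 3.9]
orientation: [-0.055, 3.119, 0.027]
ft_force: [0.3, 0.3, -0.2]
width: 13.5
```

```bash
python3 -c "
from h import *
st()"
```

```text
t 17.5 ee [445.5  62.    3.9] jaw 92.04 z [ 0.022  0.018 -1.   ] F [ 0.3  0.3 -0.2] M [ 0.04  0.02 -0.02] w 13.5
```

Emit:
jog_arm --pt "0 0 -0.7" --pt "0 0 -0.5" --pt "0 0 0" --pt "0 0 0" --yaw '[0,0,0,0]'

```text
t: 17.83
ee_pos: [445.7, 62.1, 2.9]
orientation: [-0.055, 3.119, 0.028]
ft_force: [-0.3, 0.6, -0.8]
width: 13.5
```

Emit:
jog_arm --pt "0 0 0" --pt "0 0 0" --pt "0 0 0" --pt "0 0 0" --pt "0 0 0" --pt "0 0 0" --pt "0 0 0" --pt "0 0 0" --pt "0 0 0" --yaw '[0,0,0,0,0,0,0,0,0]' --gripper 0.4

```text
t: 18.58
ee_pos: [445.8, 62.1, 2.9]
orientation: [-0.055, 3.118, 0.028]
ft_force: [0.5, 0.0, -0.5]
width: 52.7
```

Emit:
jog_arm --pt "0 0 4" --pt "0 0 8" --pt "0 0 15" --pt "0 0 20" --pt "0 0 20" --pt "0 0 20" --pt "0 0 10" --pt "0 0 0" --pt "0 0 0" --yaw '[0,0,0,0,0,0,0,0,0]'

```text
t: 19.33
ee_pos: [444.5, 61.9, 107.8]
orientation: [-0.055, 3.119, 0.027]
ft_force: [0.0, 0.5, 0.6]
width: 52.1
```

```bash
python3 -c "
from h import *
st()
for n in('top','scene'):
  p=ctrl.get_image(n);cv2.imwrite('pics/f_%s.png'%n,cv2.resize(p['img'][120:320,150:470],(800,500),interpolation=3))
"
```

```text
t 19.33 ee [444.5  61.9 107.8] jaw 92.04 z [ 0.022  0.018 -1.   ] F [0.  0.5 0.6] M [-0.02 -0.01  0.02] w 52.1
```

View pics/f_scene.png

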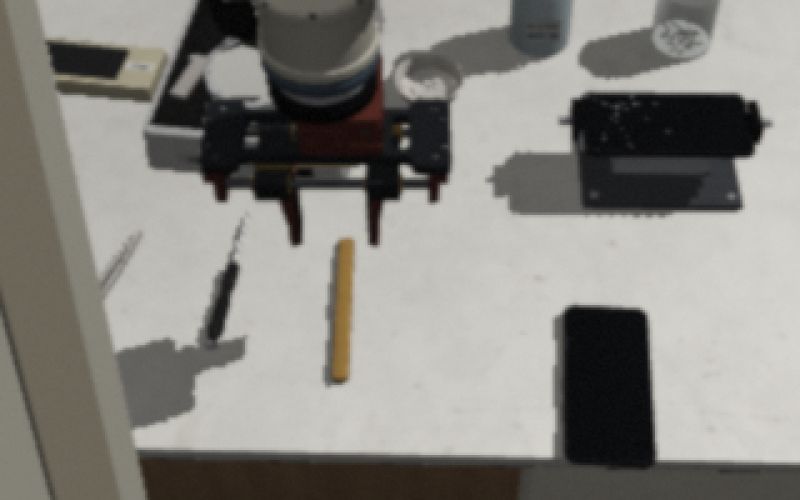

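The picture shows the scraper lying flat at its old place, around (342,310) in the crop. The gripper is well above it, and the tweezers and driver look untouched.

```bash
python3 -c "
from h import *
p=ctrl.get_image('scene'); print(bar(p,7,(260,190,50,100)))
o=st(); print(np.abs(o['qvel']).max())
print(ctrl.close_job())"
```

```text
{'c': array([440.1,  60.9]), 'mid': array([442.7,  61. ]), 'yaw': np.float64(1.86), 'L': np.float64(146.8), 'n': 322, 'e1': array([516. ,  63.4]), 'e0': array([369.3,  58.6])}
t 19.48 ee [443.8  61.8 106.5] jaw 92.03 z [ 0.02   0.018 -1.   ] F [-0.1 -0.1 -0. ] M [ 0.01  0.05 -0.02] w 52.7
0.012638855455795517
the job is handed in; nothing more can be done
None
```

I traced the seam from left to right with the scraper, laid it back on the bench and handed the job in at about 19.5 s. The hand-in gave no verdict.

- **Tracing:** The tip moved at about 3 cm/s and stayed about 5–6 mm off the phone's edge in the top pictures. No measured contact force rose above noise.
- **Ends of the seam:** At the right end the tip was about 10 mm in from the corner, where the seam end is 12 mm in. At the left end it was within about 2 mm.
- **Scraper put back:** The last picture shows it lying flat and released, about 2 mm from where it started and turned by about 0.5 degrees. The gripper was about 10 cm above it and still.
- **Bystanders:** The screwdriver and tweezers look undisturbed, though part of the tweezers was hidden in the last picture.

**Less certain:** I inferred the tip's height along the seam (about 59–60 mm) from the arm's readings, because the gripper hid the tip in the scene camera. The trained networks' positions for the seam points differed by up to about 9 mm between the two cameras. I used the edge I measured in the pictures instead, which agreed to within about 2 mm.

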